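Index the plate and strike the lock pin home

TASK

The notched plate of the indexing fixture has been left out of position. Push it round by its upright stud until the notch in its rim lies under the lock pin, then take the mallet by the handle and strike the pin with quick blows of the mallet until its head sits fully home on the bush and locks the plate; drive the pin with nothing but the mallet. Finally put the mallet down on the bench or its cork strip, clear of the fixture, and leave all the other things where they are.

Things in the scene. Friction and masses are not known exactly. Their poses are not given: they have to be found in the camera images.
- fixture: Grey indexing fixture, fixed. Origin: at bench height on the vertical axis of its notched steel plate; +x points from the axis to the bracket. Plate 156 mm across, top 54 mm above the bench. The bracket's post stands 88 to 108 mm out along +x, 36 mm wide; its arm reaches in over the rim, 68 to 86 mm high, with a bush (top at 90 mm) for the lock pin, 66 mm out along +x.
- plate_centre (a point): Centre of the plate's top face, 54 mm above the bench. A boss 36 mm wide stands 11 mm above it here.
- plate (a joint): Turn of the plate, rad, counter-clockwise seen from above; 0 = the notch is exactly under the pin. It turns from -0.6 to 1.6, is stiff (about 0.2 N m of friction, i.e. 4 N at the stud) and stays where it is left. It always starts positive, so it must be turned clockwise.
- stud_top (a point): Top centre of the upright steel stud on the plate by which it is pushed round: 18 mm thick, 46 mm tall, from 54 to 100 mm above the bench, 50 mm from the plate's axis, opposite the notch.
- notch (a point): Middle of the notch in the plate's rim, at the plate's top face, 66 mm from the axis. The open notch is about 14 mm wide here; it is the only gap in the rim and goes right through the 14 mm plate.
- lock_pin (a joint): Travel of the lock pin, m: 0 = up, 0.022 = fully home, head on the bush. A sprung split pin that grips its bore: needs about 8 N, stays where it is left. If the notch is not under it (within about 0.07 rad) its tapered nose lands on the rim after 3 mm and goes no farther.
- pin_top (a point): Top centre of the pin's round steel head, 32 mm wide, 10 mm thick: 122 mm above the bench when up, 100 mm when home. The pin is 11 mm thick.
- mallet: Wooden mallet, 256 mm long, about 0.36 kg: barrel head 62 mm thick, 85 mm from face to face, round handle. It stands on one face of its head, handle level, 42 mm over the mat, the handle's end resting on a block. Its x axis runs from face to face (upright here), -y from handle to head; origin: beside the handle's middle, 42 mm over the mat.
- mallet_head (a point): Centre of the mallet's head; each face lies 42.5 mm from it along the body's x axis, the barrel's side 31 mm from it.
- mallet_grip (a point): On the handle's centre line 57 mm from the head's centre, where it can be grasped from above (the head rises 42 mm above this line, from 26 mm away); handle here about 19 mm thick and 24 mm at its thickest. The level line from here to mallet_head is the handle's direction.
- cork_mat: Thin cork strip, 260x80x3 mm, fixed, under the mallet and the block. Origin: centre of its underside; x along its length.
- scrap_block: Pale scrap of wood 45x90x30 mm, fixed on the cork strip, on which the handle's end rests. Origin: centre of its underside.
- finial: Small turned wooden finial standing upright, 38 mm round, 86 mm tall. Bystander: leave it where it is. Origin: centre of its underside.
- sealer_bottle: Black bottle, 33x46x129 mm, standing. Bystander: leave it where it is. Origin: centre of its underside.
- tape_roll: Roll of masking tape lying flat, 104 mm round, 25 mm high. Bystander: leave it where it is. Origin: centre of its underside.
- wax_tin: Round wax tin, 70 mm across, 24 mm high. Bystander: leave it where it is. Origin: centre of its underside.
- drill_chuck: Metal drill chuck lying down, 47x121x47 mm. Bystander: leave it where it is. Origin: centre of its underside.
- tommy_bar: Bent steel bar, 76x114x12 mm. Bystander: leave it where it is. Origin: centre of its underside.
- spur_centre: Small steel drive centre standing upright, 27 mm round, 76 mm tall. Bystander: leave it where it is. Origin: centre of its underside.

How it is judged:
On the way, in this order (a step that is already met when the one before it is completed fails the run):
1. the plate is turned so that its notch lies under the pin (within 0.09 rad) (value of joint plate between -0.09 and 0.09 rad), for 0.2 s.
2. the mallet strikes the pin: with the mallet on it, the pin moves down at more than 0.08 m/s (value of joint lock_pin above 0.0005 m and velocity of joint lock_pin above 0.08 m/s and contact force between mallet and fixture above 0.5 N and horizontal distance between mallet_head and pin_top below 0.05 m).
At the end, for the whole second after the job is handed in: The pin is driven at least 19 of its 22 mm, the plate is within 0.06 rad of lined up, and the mallet lies or stands at rest on the bench or mat, its head's centre under 75 mm high and over 120 mm from the plate's axis, not touching the fixture (value of joint lock_pin above 0.019 m and value of joint plate between -0.06 and 0.06 rad and height (world z) of mallet_head below 0.075 m and horizontal distance between mallet_head and plate_centre above 0.12 m and contact force between mallet and fixture below 0.05 N and linear speed of mallet below 0.02 m/s).
It fails at once if the pin is driven down by something other than the mallet (velocity of joint lock_pin above 0.03 m/s and horizontal distance between mallet_head and pin_top above 0.06 m).
It fails at once if a bystander is shifted by more than 30 mm (distance of any of finial, sealer_bottle, tape_roll, wax_tin, drill_chuck, tommy_bar, spur_centre from where it was at the start of the episode above 0.03 m).
It also fails if it takes over 56 s, if anything falls off the work surface, if the arm or the gripper's body presses on something with over 40 N, if the wrist force passes 120 N, or if a joint passes its speed limit or range.

ROBOT

A 6-joint arm with a two-finger parallel gripper is mounted at the origin on a cart in front of the work surface, level with it; the furniture and walls round the work are solid. World frame = base frame: x ahead of the robot, y to its left, z up, the work surface at z = 0. Lengths are in m, angles in rad, forces in N, time in s.
With the tool pointing down it reaches from about 0.225 to 0.725 m from the base axis. Payload 3.1 kg.
Tool frame: the origin (TCP) lies midway between the tips of the shut fingers; the grasp point (between the pads) lies 19 mm behind it; z points along the fingers, y is the direction in which the jaws open and shut (so a half turn about z gives the same grasp; the last joint's range is limited). The gripper opens to 85 mm and grips with 20 to 120 N. Pads are 22 mm wide; open, the fingers measure 114 mm over their backs; the gripper's body (76 mm by 85 mm) begins 54 mm behind the grasp point. The pads swing forward as they close: fully open they stand 13 mm farther back than shut.
Start: joints at [-1.37, 0.048, 0.099, 1.622, 0, 1.443], TCP at [0.17, -0.497, 0.208] pointing down, gripper open.
Joint ranges: [-2.91, 2.91], [-0.99, 1.94], [-1.21, 1.42], [-2.12, 2.29], [-1.49, 1.47], [-3.14, 3.14]. Speed limits (rad/s): [2.79, 2.79, 3.14, 3.14, 3.14, 3.14].

INTERFACE

Orientations are given as a unit quaternion [x, y, z, w].
In Python, from cell import telemetry, cams, robot gives the robot as it stands.
- The arm moves only by the shell command python3 -m crank 'ROWS'. ROWS is JSON, a list of rows, each a list of 7 numbers: the shift along the tool's x, y, z in m, then the turn, a rotation vector about the tool's x, y, z in rad, then the closure, from 0 (fully open) to 1 (shut). In form: [[x, y, z, wx, wy, wz, gripper], ...]. A call has 1 to 20 rows; each row shifts and turns the commanded pose from where the row before left it, along the tool's axes as they then stand; what a row does not reach is not made up. A row lasts 1/8 s, in which the tool goes at most 62.5 mm and 10.7 degrees, less where a joint would pass 70% of its speed; a pose out of reach is approached as far as the arm can. A call is refused whole if a number of a shift passes 0.0625 or a number of a turn 0.188, either way. A call with a gripper value outside its range is refused whole. The fingers move at their own pace and stop on an object; the grip force is fixed at half the most. Time passes only in rows, so rows that do not move let the fingers close. It gives the time, the measured TCP pose, the force and the opening at its end, in the units of the state.
- telemetry.state(): the state, without advancing time (a new reading comes with each control period).
- cams.snapshot(name): name is "scene" or "top" or "wrist"; returns (picture, depth): 480x640x3 uint8, blue, green, red; 480x640 float32, m along the optical axis (not along the pixel's ray), 0 where there is no reading.
- cams.camera_info(name): a dict with "vfov" (degrees; the focal length in pixels is half the picture's height over the tangent of half this angle, whatever the lens; pixels are square), "cx", "cy" (the principal point, pixels), "xyz" and "rotation" of the camera in the world. Camera axes: x right, y up, looking along -z (the intrinsics and any distortion apply to the point x, -y, -z); pixel columns grow to the right and rows downward; lengths in m; the calibration is good to about 2 mm. The wrist camera is an equidistant fisheye: a pixel r from the principal point sees the ray r / f radians off the axis. A picture is of the moment at which its call begins: read the wrist's pose just before it. camera_info takes no time and is no camera call; for the wrist camera it gives the pose at the moment of the call.
- robot.finish_job(): hands the job in, once; it reports no verdict.
The state is a dict: "t": time; "q": joint angles; "joint_velocities": joint speeds; "effort": joint torques, N m; "eef_pos": TCP position; "orientation": TCP orientation; "contact_force": force on the tool from outside, world axes, zero at the start; "wrist_torque": the same for the moment, N m; "width": finger opening in m.
Only numpy, scipy, OpenCV 4.12 (cv2) and the standard library are available. Lean on these libraries where they do the work, as an engineer would, in place of code of your own. Each camera call takes 0.05 s, during which the arm holds its last target.

## Working session

There is one attempt and no reset: what is moved stays moved. The work goes in short steps, Python scripts to look and compute and a shell command to move; the robot and the scene stay as the last step left them, time stands still between calls to the robot, and variables do not carry over. Pictures are saved under pics/ and viewed, and the job is handed in when it is done.

```bash
ls; mkdir -p pics; python3 - <<'E'
from cell import telemetry,cams,robot
import cv2,numpy as np
print(telemetry.state())
for n in ["scene","top","wrist"]:
    im,d=cams.snapshot(n); cv2.imwrite(f"pics/{n}0.png",im); np.save(f"pics/{n}0.npy",d); print(n,cams.camera_info(n))
E
```

```text
pics
{'t': 0.0, 'q': array([-1.36981149e+00,  4.87249754e-02,  9.75650333e-02,  1.62201577e+00,
       -2.03319278e-06,  1.44298372e+00]), 'joint_velocities': array([-0.00189905,  0.00072371,  0.00155793,  0.00053566, -0.00103012,
       -0.00076403]), 'effort': array([ 6.96351572e-05, -3.38784420e+01,  3.20014215e+01,  2.02653848e-02,
       -1.83253683e-04, -8.20291888e-06]), 'eef_pos': array([ 0.16936886, -0.49620812,  0.20721421]), 'orientation': array([ 9.86516241e-01,  1.63659071e-01, -4.45325105e-05, -1.18886131e-03]), 'contact_force': array([-0.85555908,  0.50373481,  0.21876338]), 'wrist_torque': array([ 0.00197024, -0.04439542,  0.03937861]), 'width': 0.08540400059554304}
scene {'vfov': 57.874694224383745, 'cx': 320.6762023993524, 'cy': 239.08241048757586, 'xyz': array([0.30229204, 0.49072996, 0.82127162]), 'rotation': array([-0.08114754,  0.34301041,  0.9141113 , -0.20039829])}
top {'vfov': 49.994625520476156, 'cx': 323.25046436143873, 'cy': 243.13596336568943, 'xyz': array([ 0.49940871, -0.0785675 ,  1.23680219]), 'rotation': array([ 0.01660008, -0.01428436, -0.69919357,  0.71459691])}
wrist {'vfov': 65.70646984690485, 'cx': 317.1045979216859, 'cy': 244.79272674231908, 'xyz': array([ 0.23425148, -0.47331189,  0.37273324]), 'rotation': array([-0.10963898,  0.07978   , -0.57630812,  0.80590533])}
```

View pics/top0.png

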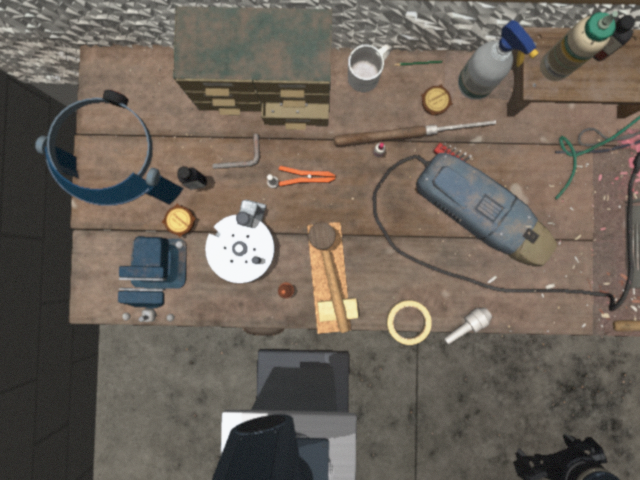

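View pics/scene0.png

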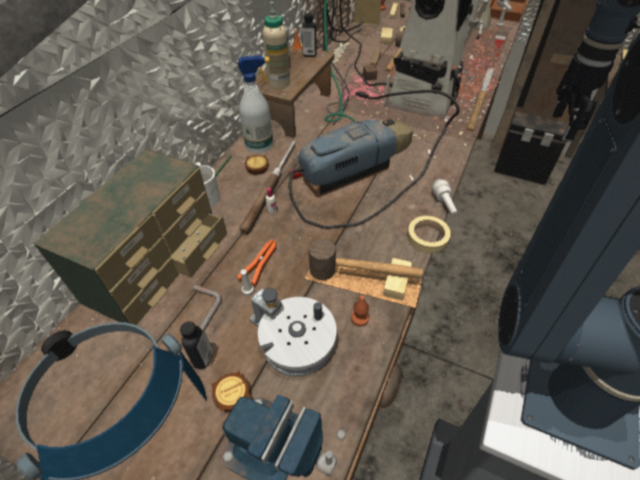

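View pics/wrist0.png

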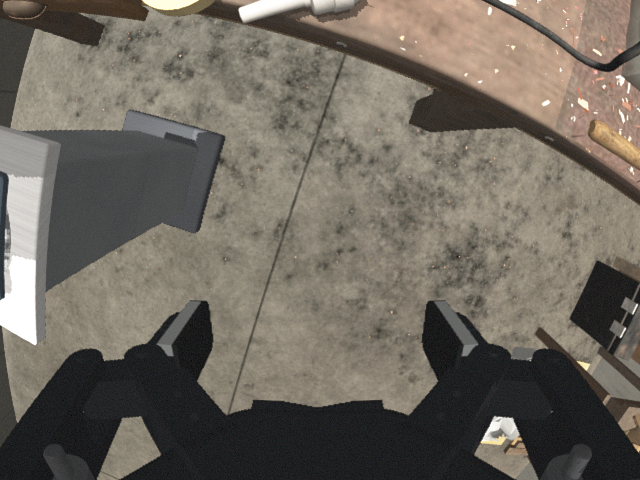

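```bash
cat > h.py <<'E'
import numpy as np
from cell import telemetry,cams,robot
from scipy.spatial.transform import Rotation as R
import cv2
def pix2w(name,info,u,v,z=None,d=None):
    f=240/np.tan(np.radians(info['vfov']/2))
    x=(u-info['cx'])/f;y=(v-info['cy'])/f
    Rm=R.from_quat(info['rotation'])
    if name=='wrist':
        th=np.hypot(x,y); s=np.tan(th)/th if th>0 else 1
        x*=s;y*=s
    ray=Rm.apply([x,-y,-1.0])
    o=info['xyz']
    t=d if d is not None else (z-o[2])/ray[2]
    return o+t*ray
def w2pix(name,info,p):
    f=240/np.tan(np.radians(info['vfov']/2))
    c=R.from_quat(info['rotation']).inv().apply(np.asarray(p)-info['xyz'])
    x,y=c[0]/-c[2],-c[1]/-c[2]
    if name=='wrist':
        r=np.hypot(x,y);th=np.arctan(r);x*=th/r;y*=th/r
    return info['cx']+f*x,info['cy']+f*y
E
python3 - <<'E'
import cv2
im=cv2.imread('pics/top0.png')
cv2.imwrite('pics/c1.png',cv2.resize(im[185:345,170:370],None,fx=4,fy=3.75,interpolation=cv2.INTER_CUBIC))
c=cv2.resize(im[190:290,195:295],None,fx=6,fy=6,interpolation=cv2.INTER_CUBIC);cv2.imwrite('pics/c2.png',c)
im=cv2.imread('pics/scene0.png')
cv2.imwrite('pics/c3.png',cv2.resize(im[230:380,230:430],None,fx=4,fy=4,interpolation=cv2.INTER_CUBIC))
E
```

```text
(no output)
```

View pics/c1.png

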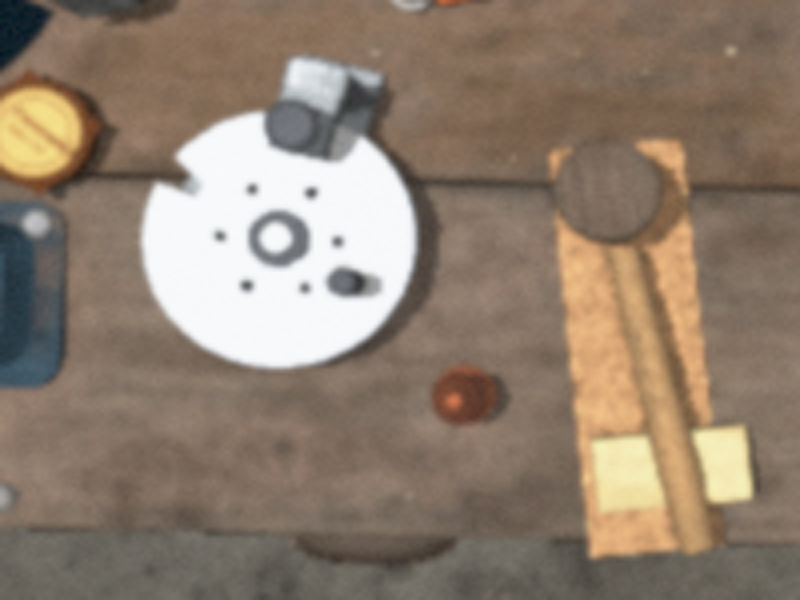

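View pics/c2.png

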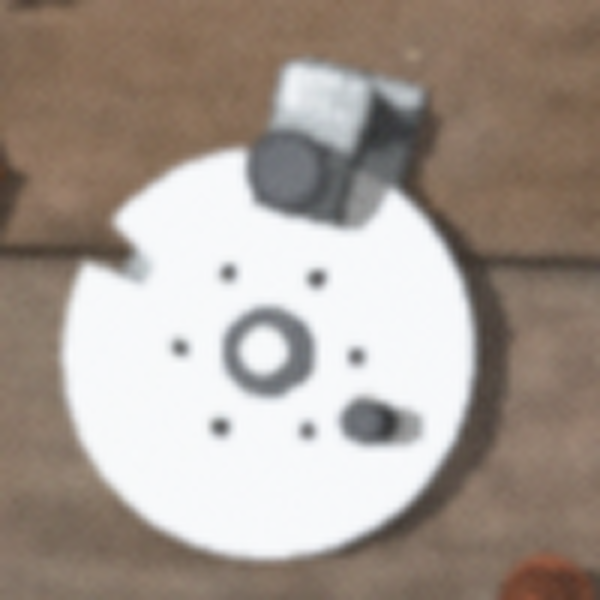

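View pics/c3.png

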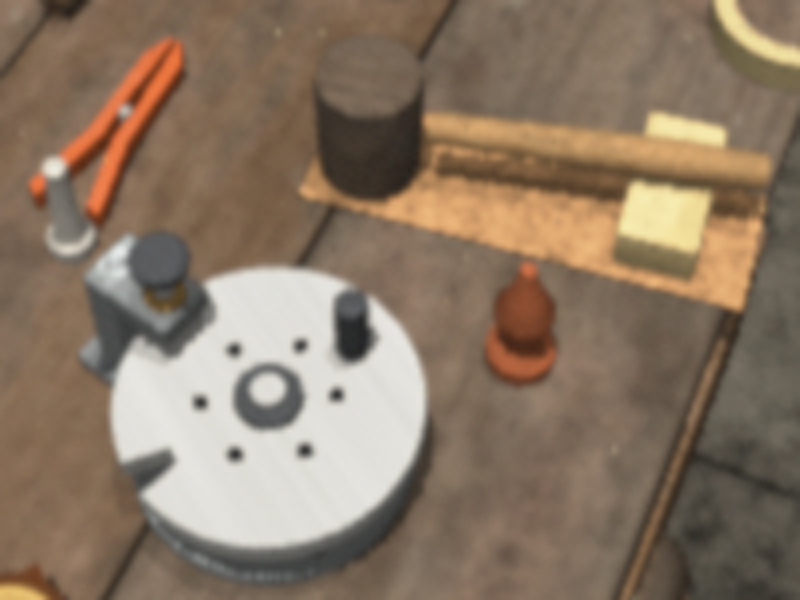

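```bash
python3 - <<'E'
from h import *
i=cams.camera_info('top')
def c2(cu,cv,z): return pix2w('top',i,195+(cu+.5)/6-.5,190+(cv+.5)/6-.5,z)
def c1(cu,cv,z): return pix2w('top',i,170+(cu+.5)/4-.5,185+(cv+.5)/3.75-.5,z)
P=c2(268.5,353.5,.054);B=c2(263,350,.065);pin=c2(286,168,.122);st=c2(366,420,.1);no=c2(127,262,.054)
print('plate',P,B);print('pin',pin,'stud',st,'notch',no)
a=lambda p:np.arctan2(*(p-P)[[1,0]])
print('ang pin',a(pin),np.hypot(*(pin-P)[:2]),'stud',a(st)+np.pi,np.hypot(*(st-P)[:2]),'notch',a(no),np.hypot(*(no-P)[:2]))
print('mallet head',c1(608,190,.0875),'handle end',c1(698,545,.05),'handle near',c1(630,262,.055))
print('finial',c1(458,400,.08),'spur?',pix2w('top',i,272,181,.076),'tape',pix2w('top',i,410,323,.025))
# scene cam
i=cams.camera_info('scene')
def c3(cu,cv,z): return pix2w('scene',i,230+(cu+.5)/4-.5,230+(cv+.5)/4-.5,z)
print('scene: pin',c3(160,252,.122),'stud',c3(351,299,.1),'head top',c3(370,75,.0875),'handleend',c3(768,165,.045),'plate',c3(270,405,.054),'spur',c3(53,165,.076),'finial',c3(528,268,.086), 'bottle', pix2w('scene',i,190,328,.129))
E
```

```text
plate [0.53452219 0.11857089 0.054     ] [0.5354796 0.1188654 0.065    ]
pin [0.59984583 0.10284449 0.122     ] stud [0.50945947 0.07430121 0.1       ] notch [0.56846941 0.17392153 0.054     ]
ang pin -0.23625013674484668 0.06719001114716304 stud 1.0556479976486215 0.05087184668226791 notch 1.020645964616041 0.06493155615799695
mallet head [ 0.56705718 -0.07023624  0.0875    ] handle end [ 0.35323296 -0.12626844  0.05      ] handle near [ 0.52510298 -0.08359571  0.055     ]
finial [0.44001869 0.0110658  0.08      ] spur? [0.68871659 0.04517955 0.076     ] tape [ 0.36976511 -0.28100533  0.025     ]
scene: pin [0.60006283 0.10348277 0.122     ] stud [0.51087121 0.07658857 0.1       ] head top [ 0.5669419  -0.06638178  0.0875    ] handleend [ 0.35285859 -0.13097731  0.045     ] plate [0.53436103 0.12281497 0.054     ] spur [0.69978368 0.05282928 0.076     ] finial [0.4415878  0.01483447 0.086     ] bottle [0.69027793 0.23419738 0.129     ]
```

```bash
cat >> h.py <<'E'
def delta(p,psi=None):
    s=telemetry.state(); Rm=R.from_quat(s['orientation'])
    d=Rm.inv().apply(np.asarray(p)-s['eef_pos'])
    x=Rm.as_matrix()[:,0]; yaw=np.arctan2(x[1],x[0])
    print('t',round(s['t'],2),'tcp',s['eef_pos'].round(4),'yaw',yaw.round(3),'zax',Rm.as_matrix()[:,2].round(3),'tool delta',d.round(4),'q',s['q'].round(2),'w',round(s['width'],4),'F',s['contact_force'].round(1))
    if psi is not None: print('wz',-((psi-yaw)%(2*np.pi)),'or',(-(psi-yaw))%(2*np.pi))
E
python3 -m crank '[[0.02,-0.017,0,0,0,0,0.5],[0.036,-0.031,0,0,0,0,0.5],[0.036,-0.031,0,0,0,0,0.5],[0.036,-0.031,0,0,0,0,0.5],[0.036,-0.031,0,0,0,0,0.5],[0.036,-0.031,0,0,0,0,0.5],[0.036,-0.031,0,0,0,0,0.5],[0.036,-0.031,0,0,0,0,0.5],[0.036,-0.031,0,0,0,0,0.5],[0.036,-0.031,0,0,0,0,0.5],[0.036,-0.031,0,0,0,0,0.5],[0.036,-0.031,0,0,0,0,0.5],[0.036,-0.031,0,0,0,0,0.5],[0.036,-0.031,0,0,0,0,0.5],[0.019,-0.011,0,0,0,0,0.5]]'
python3 -c "
from h import *
delta([.510,.0757,.2],4.19)"
```

```text
t: 2.02
eef_pos: [0.5106, 0.0771, 0.2077]
orientation: [0.986, 0.165, -0.0, -0.0]
contact_force: [-0.0, -0.2, 1.4]
width: 0.043
t 2.02 tcp [0.5106 0.0771 0.2077] yaw 0.332 zax [-0.001  0.    -1.   ] tool delta [-0.001   0.0011  0.0077] q [0.02 0.03 0.08 1.62 0.   2.83] w 0.043 F [-0.  -0.2  1.4]
wz -3.858384633245094 or 2.424800673934492
```

```bash

python3 -m crank '[[0,0,0,0,0,-0.186,0.5],[0,0,0,0,0,-0.186,0.5],[0,0,0,0,0,-0.186,0.5],[0,0,0,0,0,-0.186,0.5],[0,0,0,0,0,-0.186,0.5],[0,0,0,0,0,-0.186,0.5],[0,0,0,0,0,-0.186,0.5],[0,0,0,0,0,-0.186,0.5],[0,0,0,0,0,-0.186,0.5],[0,0,0,0,0,-0.186,0.5],[0,0,0,0,0,-0.186,0.5],[0,0,0,0,0,-0.186,0.5],[0,0,0,0,0,-0.186,0.5],[0,0,0,0,0,-0.186,0.5],[0,0,0,0,0,-0.186,0.5],[0,0,0,0,0,-0.186,0.5],[0,0,0,0,0,-0.186,0.5],[0,0,0,0,0,-0.186,0.5],[0,0,0,0,0,-0.186,0.5],[0,0,0,0,0,-0.186,0.5]]'
python3 -c "
from h import *
delta([.510,.0757,.2],4.19)
i=cams.camera_info('wrist');im,d=cams.snapshot('wrist');cv2.imwrite('pics/w1.png',im);print(i)
for p in [[.51,.0757,.1],[.5345,.1195,.065],[.6,.103,.122]]: print(w2pix('wrist',i,p))"
```

```text
t: 4.53
eef_pos: [0.5099, 0.0747, 0.2079]
orientation: [-0.441, 0.898, 0.0, -0.0]
contact_force: [0.1, 0.5, 0.5]
width: 0.0429
t 4.53 tcp [0.5099 0.0747 0.2079] yaw -2.228 zax [-0.001  0.    -1.   ] tool delta [-0.0008  0.0005  0.0079] q [ 0.02  0.02  0.07  1.62  0.   -0.9 ] w 0.0429 F [0.1 0.5 0.5]
wz -0.1350987594507025 or 6.148086547728884
{'vfov': 65.70646984690485, 'cx': 317.1045979216859, 'cy': 244.79272674231908, 'xyz': array([0.4688248 , 0.02224469, 0.37319578]), 'rotation': array([-0.0431628 , -0.12833869,  0.9377303 ,  0.31988753])}
(np.float64(316.775292812806), np.float64(233.82941432971248))
(np.float64(325.0929119042058), np.float64(278.79711541285354))
(np.float64(246.87958257471385), np.float64(336.3264725350377))
```

View pics/w1.png

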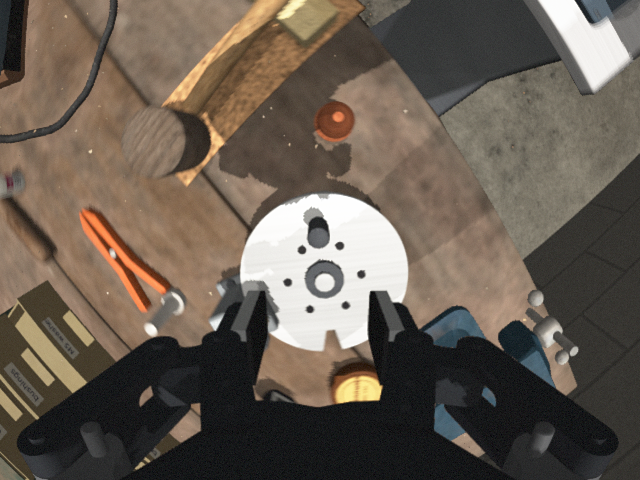

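```bash

python3 -m crank '[[-0.001,0,0.03,0,0,-0.135,0.5],[0,0,0.036,0,0,0,0.5],[0,0,0.036,0,0,0,0.5],[0,0,0.03,0,0,0,0.5],[0,0,0.01,0,0,0,0.5],[0,0,0,0,0,0,0.5],[0,0,0,0,0,0,1],[0,0,0,0,0,0,1],[0,0,0,0,0,0,1],[0,0,0,0,0,0,1],[0,0,0,0,0,0,1]]'
python3 -c "
from h import *
delta([.510,.0757,.065],4.19)
i=cams.camera_info('wrist');im,d=cams.snapshot('wrist');cv2.imwrite('pics/w2.png',im)
im,d=cams.snapshot('scene');cv2.imwrite('pics/s2.png',cv2.resize(im[200:400,200:460],None,fx=3,fy=3))
"
```

```text
t: 5.95
eef_pos: [0.5116, 0.0758, 0.0685]
orientation: [-0.498, 0.867, -0.0, 0.001]
contact_force: [-2.0, 0.1, 5.9]
width: 0.0144
t 5.95 tcp [0.5116 0.0758 0.0685] yaw -2.099 zax [ 0.002  0.001 -1.   ] tool delta [0.0009 0.0013 0.0035] q [ 0.02  0.04 -0.19  1.34  0.   -1.03] w 0.0144 F [-2.   0.1  5.9]
wz -0.0061351502809969816 or 6.277050156898589
```

View pics/w2.png

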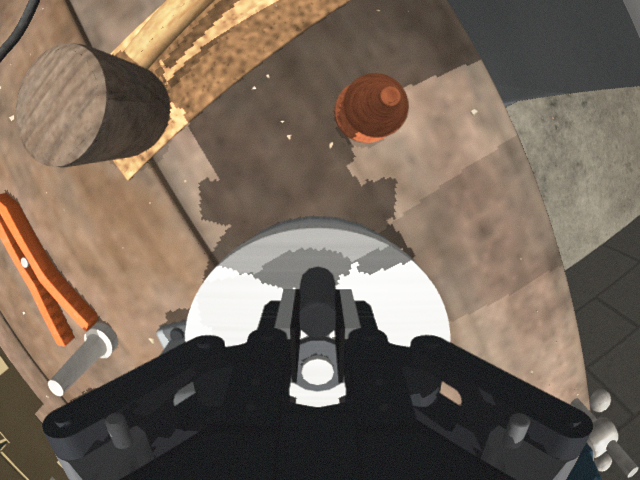

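View pics/s2.png

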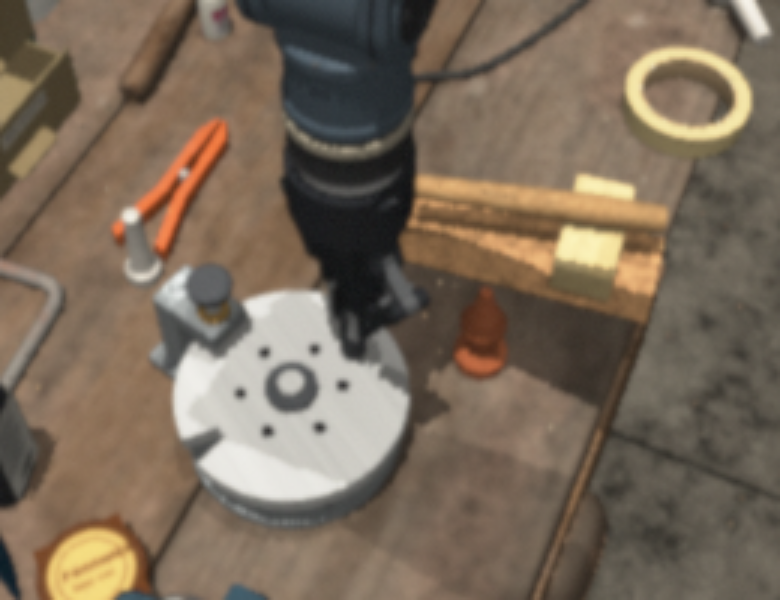

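```bash

python3 -m crank '[[-0.0003,0.005,0,0,0,0.1,1],[-0.0003,0.005,0,0,0,0.1,1],[-0.0002,0.005,0,0,0,0.1,1],[-0.0003,0.005,0,0,0,0.1,1],[-0.0002,0.005,0,0,0,0.1,1],[-0.0003,0.005,0,0,0,0.1,1],[0,0,0,0,0,0,1]]'
python3 -c "
from h import *
delta([.486,.131,.068],2.906)"
python3 -m crank '[[-0.0003,0.005,0,0,0,0.1,1],[-0.0002,0.005,0,0,0,0.1,1],[-0.0003,0.005,0,0,0,0.1,1],[-0.0002,0.005,0,0,0,0.1,1],[-0.0002,0.005,0,0,0,0.1,1],[0,0,0,0,0,0,1],[0,0,0,0,0,0,1]]'
python3 -c "
from h import *
delta([.486,.131,.068],2.906)
i=cams.camera_info('wrist');im,d=cams.snapshot('wrist');cv2.imwrite('pics/w3.png',im)
im,d=cams.snapshot('scene');cv2.imwrite('pics/s3.png',cv2.resize(im[250:400,230:380],None,fx=4,fy=4))
"
```

```text
t: 6.92
eef_pos: [0.4913, 0.0978, 0.0685]
orientation: [-0.219, 0.976, -0.0, 0.001]
contact_force: [-3.0, 0.9, 7.0]
width: 0.0144
t 6.92 tcp [0.4913 0.0978 0.0685] yaw -2.699 zax [ 0.002  0.    -1.   ] tool delta [-0.0094  0.0323  0.0005] q [ 0.06 -0.   -0.23  1.34  0.   -0.38] w 0.0144 F [-3.   0.9  7. ]
wz -5.605345544466478 or 0.6778397627131083
t: 7.8
eef_pos: [0.4862, 0.1228, 0.0685]
orientation: [0.028, 1.0, 0.001, 0.001]
contact_force: [-3.9, 2.2, 6.9]
width: 0.0141
t 7.8 tcp [0.4862 0.1228 0.0685] yaw 3.085 zax [ 0.001  0.002 -1.   ] tool delta [0.0007 0.0082 0.0005] q [ 0.11  0.   -0.23  1.34  0.    0.17] w 0.0141 F [-3.9  2.2  6.9]
wz -6.104520734858427 or 0.1786645723211584
```

View pics/w3.png

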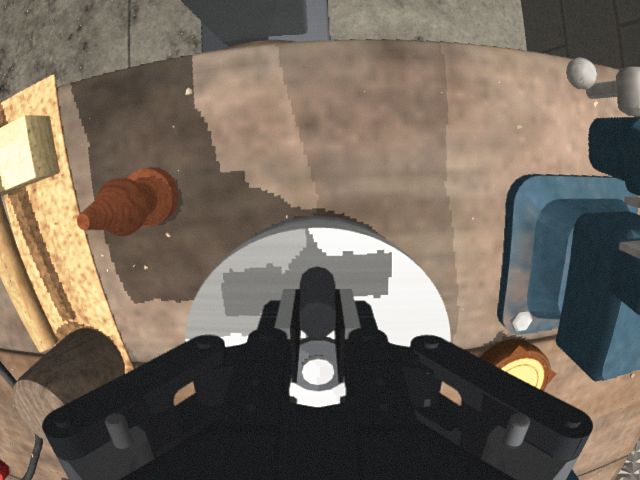

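View pics/s3.png

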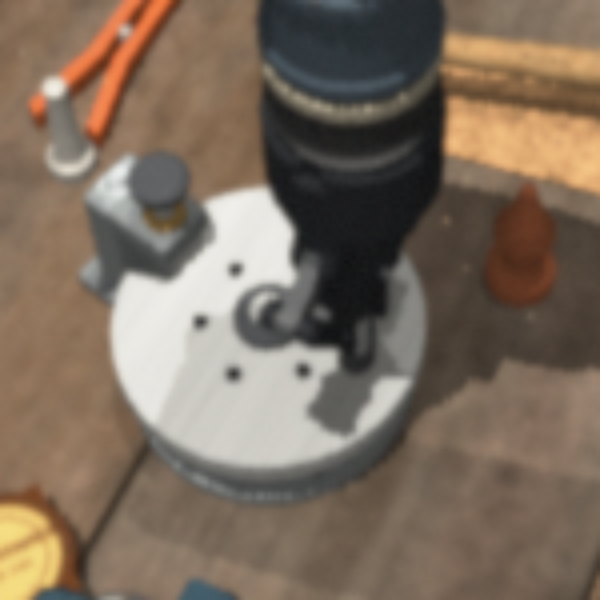

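```bash

python3 -m crank '[[-0.0002,0.0042,0,0,0,0.084,1],[-0.0002,0.0042,0,0,0,0.084,1],[0,0,0,0,0,0,1],[0,0,0,0,0,0,1]]'
python3 -c "
from h import *
delta([.486,.131,.068],2.906)"
python3 -m crank '[[0,0,0,0,0,0,0.5],[0,0,0,0,0,0,0.5],[0,0,0,0,0,0,0.5],[0,0,-0.04,0,0,0,0.5],[0,0,-0.05,0,0,0,0.5],[0,0,-0.03,0,0,0,0.5],[0.05,-0.03,0,0,0,0,0.5],[0.05,-0.03,0,0,0,0,0.5],[0.04,-0.03,0,0,0,0,0.5],[0,0,0,0,0,0,0.5]]'
python3 -c "
from h import *
delta([.486,.131,.068],2.906)
im,d=cams.snapshot('scene');cv2.imwrite('pics/s4f.png',im);cv2.imwrite('pics/s4.png',cv2.resize(im[270:390,240:360],None,fx=5,fy=5,interpolation=cv2.INTER_CUBIC))
im,d=cams.snapshot('top');cv2.imwrite('pics/t4f.png',im);cv2.imwrite('pics/t4.png',cv2.resize(im[190:290,195:295],None,fx=6,fy=6,interpolation=cv2.INTER_CUBIC))
im,d=cams.snapshot('wrist');cv2.imwrite('pics/w4.png',im)
"
```

```text
t: 8.4
eef_pos: [0.4874, 0.1313, 0.0685]
orientation: [0.112, 0.994, 0.001, 0.0]
contact_force: [-5.0, 2.0, 7.1]
width: 0.0142
t 8.4 tcp [0.4874 0.1313 0.0685] yaw 2.917 zax [ 0.001  0.002 -1.   ] tool delta [ 0.0013 -0.0006  0.0005] q [ 0.13  0.01 -0.22  1.34  0.    0.35] w 0.0142 F [-5.   2.   7.1]
wz -6.272466134651797 or 0.010719172527789755
t: 9.65
eef_pos: [0.3286, 0.073, 0.1864]
orientation: [0.113, 0.994, -0.0, 0.0]
contact_force: [1.5, 0.3, -0.8]
width: 0.0426
t 9.65 tcp [0.3286 0.073  0.1864] yaw 2.914 zax [ 0.001 -0.    -1.   ] tool delta [-0.1402  0.092   0.1185] q [ 0.02 -0.45 -0.37  1.66 -0.    0.25] w 0.0426 F [ 1.5  0.3 -0.8]
wz -6.274978552055423 or 0.008206755124163578
```

View pics/s4.png

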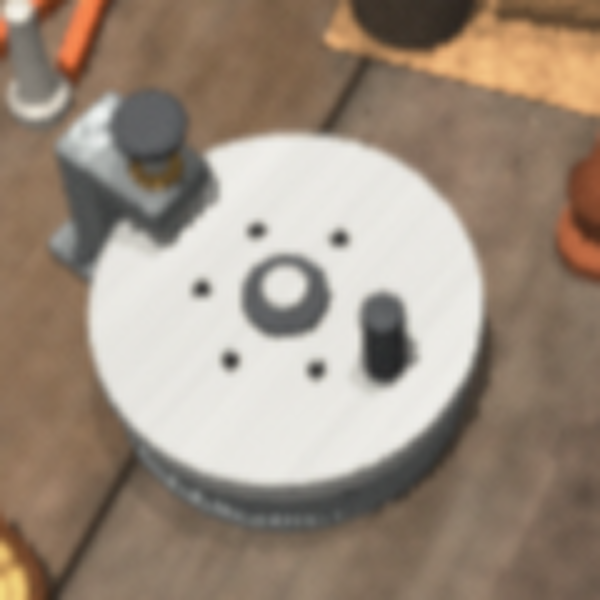

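View pics/t4.png

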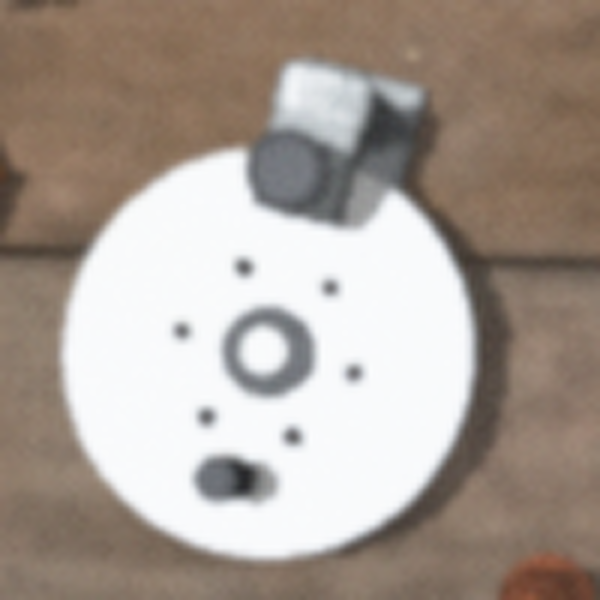

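View pics/w4.png

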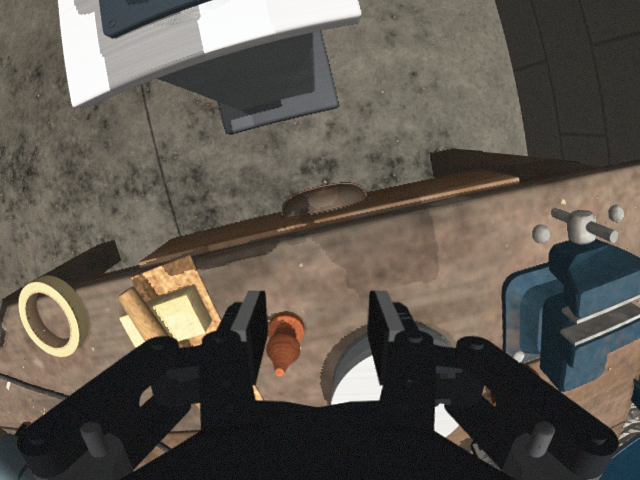

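```bash
python3 - <<'E'
from h import *
i=cams.camera_info('top')
def c2(cu,cv,z): return pix2w('top',i,195+(cu+.5)/6-.5,190+(cv+.5)/6-.5,z)
H0=np.array([c2(*h,.054) for h in [(317,278),(357,356),(307,431),(220,427),(180,347),(228,272)]])
H1=np.array([c2(*h,.054) for h in [(244,267),(330,288),(353,373),(292,436),(206,416),(181,330)]])
C=(H0.mean(0)+H1.mean(0))/2;print('C',C,H0.mean(0),H1.mean(0))
an=lambda p:np.arctan2(p[...,1]-C[1],p[...,0]-C[0])
print('holes0',np.sort(an(H0)%(np.pi/3)),'holes1',np.sort(an(H1)%(np.pi/3)))
no=c2(127,262,.054);pin=c2(286,168,.122);st0=c2(366,420,.1);st1=c2(218,479,.1)
print('notch',an(no),'pin',an(pin),'st0',an(st0)+np.pi,'st1',an(st1)-np.pi,st1)
i=cams.camera_info('scene')
def c3(cu,cv,z): return pix2w('scene',i,240+(cu+.5)/5-.5,270+(cv+.5)/5-.5,z)
H2=np.array([c3(*h,.054) for h in [(257,230),(340,238),(316,369),(230,359),(202,289)]])
# centre: ellipse hole fit circle
from scipy.optimize import least_squares
r=least_squares(lambda v:np.hypot(H2[:,0]-v[0],H2[:,1]-v[1])-v[2],[.53,.12,.035]).x
print('scene circ',r)
C=np.array([r[0],r[1],0]);pin=c3(149,120,.122);st=c3(382,311,.1)
print('pin',pin,an(pin),'stud',st,an(st)-np.pi,'holes',np.sort(an(H2)%(np.pi/3)))
E
```

```text
C [0.53520957 0.11881584 0.054     ] [0.53517989 0.11871907 0.054     ] [0.53523926 0.11891261 0.054     ]
holes0 [0.48544945 0.48641042 0.49180701 0.4920249  0.49707446 0.50749567] holes1 [0.30009083 0.30041    0.30115253 0.30360989 0.30630364 0.30670137]
notch 1.0277599964207744 pin -0.24224351391644194 st0 1.0463627741085721 st1 -0.18954929597397907 [0.48658898 0.12814382 0.1       ]
scene circ [0.53664099 0.1195127  0.03398212]
pin [0.59934391 0.10564272 0.122     ] -0.2176960832307814 stud [0.4875914  0.13194555 0.1       ] -0.2482466106351109 holes [0.29585576 0.29673718 0.30347655 0.31036692 0.31672639]
```

```bash

python3 -m crank '[[-0.02,-0.0105,0,0,0,0,0.2],[-0.04,-0.021,0,0,0,0,0.2],[-0.04,-0.021,0,0,0,0,0.2],[-0.04,-0.021,0,0,0,0,0.2],[-0.04,-0.021,0,0,0,0,0.2],[-0.034,-0.0175,0,0,0,0,0.2],[0,0,0,0,0,-0.167,0.2],[0,0,0,0,0,-0.167,0.2],[0,0,0,0,0,-0.167,0.2],[0,0,0,0,0,0,0.2]]'
python3 -c "
from h import *
delta([.512,-.084,.026],3.415)
i=cams.camera_info('wrist');im,d=cams.snapshot('wrist');cv2.imwrite('pics/w5.png',im)
print(i)
for p in [[.567,-.0685,.088],[.512,-.084,.055],[.353,-.1285,.055]]: print(w2pix('wrist',i,p))
"
```

```text
t: 11.05
eef_pos: [0.5153, -0.0833, 0.1854]
orientation: [-0.136, 0.991, 0.0, -0.001]
contact_force: [-0.0, -0.2, 0.9]
width: 0.0686
t 11.05 tcp [ 0.5153 -0.0833  0.1854] yaw -2.868 zax [-0.001  0.    -1.   ] tool delta [3.200e-03 1.000e-04 1.594e-01] q [-0.29  0.04  0.04  1.58  0.   -0.56] w 0.0686 F [-0.  -0.2  0.9]
wz -6.2828685911741395 or 0.0003167160054466933
{'vfov': 65.70646984690485, 'cx': 317.1045979216859, 'cy': 244.79272674231908, 'xyz': array([ 0.45026495, -0.10044102,  0.35070092]), 'rotation': array([-0.0812025 , -0.10799271,  0.7896458 ,  0.59850082])}
(np.float64(315.705700041495), np.float64(304.49756955087526))
(np.float64(315.66878763592416), np.float64(223.12745941321464))
(np.float64(315.82090396508255), np.float64(21.473889909509694))
```

View pics/w5.png

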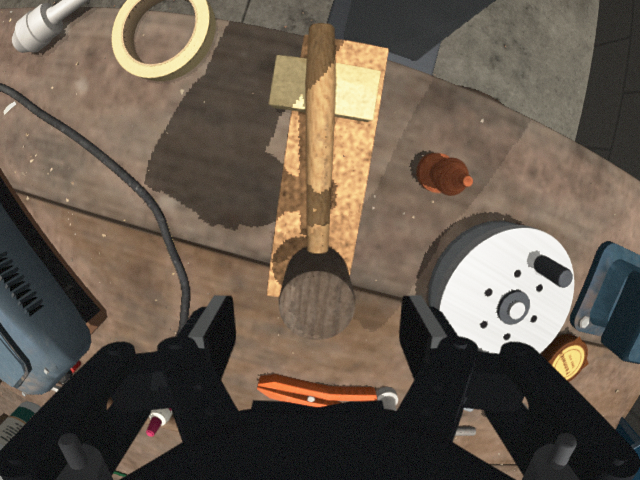

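```bash

python3 -m crank '[[0.003,0.0005,0.02,0,0,0.025,0.2],[0,0,0.04,0,0,0,0.2],[0,0,0.045,0,0,0,0.2],[0,0,0.04,0,0,0,0.2],[0,0,0.015,0,0,0,0.2],[0,0,0,0,0,0,0.2],[0,0,0,0,0,0,1],[0,0,0,0,0,0,1],[0,0,0,0,0,0,1],[0,0,0,0,0,0,1],[0,0,0,0,0,0,1],[0,0,0,0,0,0,1]]'
python3 -c "
from h import *
delta([.512,-.084,.026],3.415)
i=cams.camera_info('wrist');im,d=cams.snapshot('wrist');cv2.imwrite('pics/w6.png',im)
"
```

```text
t: 12.6
eef_pos: [0.5123, -0.0839, 0.0282]
orientation: [-0.125, 0.992, -0.0, 0.001]
contact_force: [-1.0, 0.7, 6.0]
width: 0.0115
t 12.6 tcp [ 0.5123 -0.0839  0.0282] yaw -2.891 zax [ 0.003 -0.001 -1.   ] tool delta [ 0.0003 -0.      0.0022] q [-0.29  0.07 -0.24  1.26  0.   -0.54] w 0.0115 F [-1.   0.7  6. ]
wz -0.02305123299064249 or 6.260134074188944
```

View pics/w6.png

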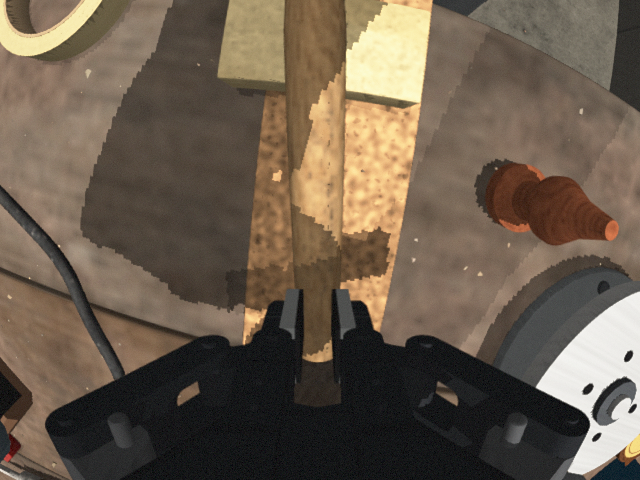

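```bash

python3 -m crank '[[0,0,0,0,0,0,1],[0,0,-0.01,0,0,0,1],[0,0,-0.02,0,0,0,1],[0,0,-0.03,0,0,0,1],[0,0,-0.04,0,0,0,1],[0,0,-0.04,0,0,0,1],[0,0,-0.03,0,0,0,1],[0,0,0,0,0,0,1],[0,0,0,0,0,0,1]]'
python3 -c "
from h import *
delta([.512,-.084,.026],3.415)
i=cams.camera_info('wrist');im,d=cams.snapshot('wrist');cv2.imwrite('pics/w7.png',im)
im,d=cams.snapshot('scene');cv2.imwrite('pics/s7.png',cv2.resize(im[170:370,220:480],None,fx=3,fy=3));np.save('pics/s7.npy',d)
"
```

```text
t: 13.78
eef_pos: [0.5107, -0.0836, 0.1953]
orientation: [-0.125, 0.992, 0.0, -0.001]
contact_force: [-1.0, -0.4, -0.3]
width: -0.0001
t 13.78 tcp [ 0.5107 -0.0836  0.1953] yaw -2.892 zax [-0.002  0.    -1.   ] tool delta [-0.0014 -0.0008  0.1693] q [-0.29  0.03  0.05  1.6  -0.   -0.54] w -0.0001 F [-1.  -0.4 -0.3]
wz -0.02334571222380255 or 6.259839594955784
```

View pics/w7.png

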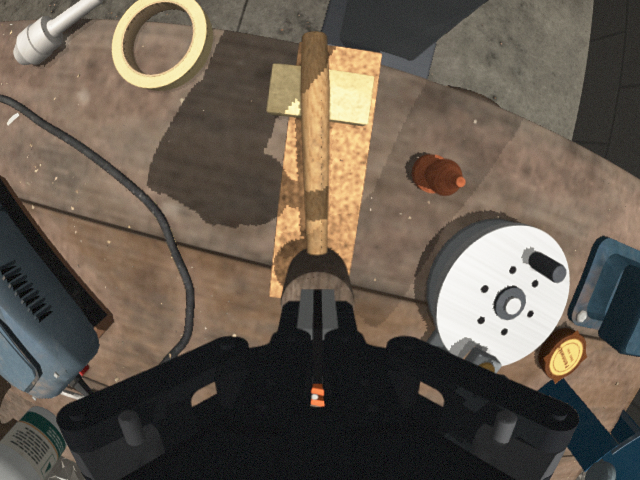

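View pics/s7.png

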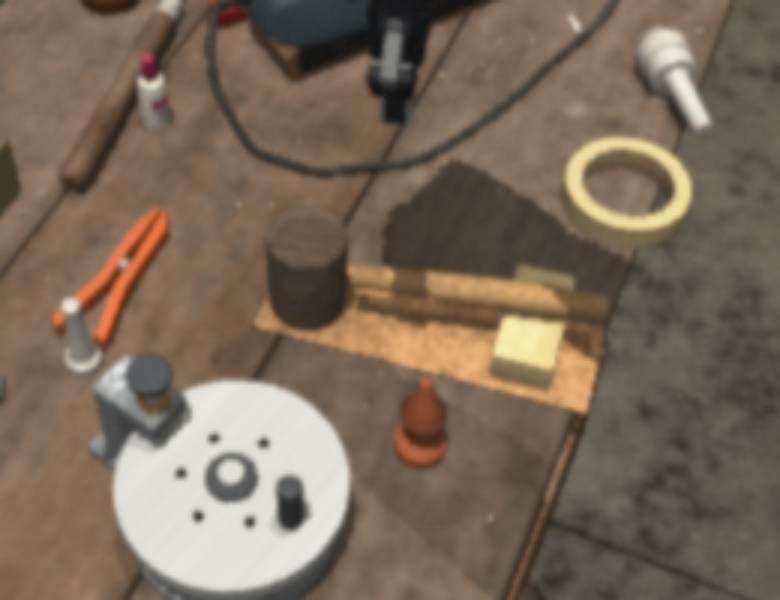

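```bash
python3 - <<'E'
from h import *
i=cams.camera_info('wrist');im,d=cams.snapshot('wrist')
for (u,v) in [(316,70),(316,150),(317,200),(317,240),(316,262),(300,280),(345,200),(290,110),(345,110)]:
    print((u,v),pix2w('wrist',i,u,v,d=d[v,u]).round(4))
for v in (180,220,235):
    print([ (u,round(pix2w('wrist',i,u,v,d=d[v,u])[2],4)) for u in range(300,336,3)])
i=cams.camera_info('top');im,d=cams.snapshot('top');cv2.imwrite('pics/t8.png',cv2.resize(im[210:350,280:380],None,fx=6,fy=4.2))
for (u,v) in [(323,236),(323,232),(327,256),(330,270),(333,290),(337,310)]:
    print((u,v),pix2w('top',i,u,v,d=d[v,u]).round(4))
E
```

```text
(316, 70) [ 0.3853 -0.1146  0.057 ]
(316, 150) [ 0.4492 -0.0982  0.0563]
(317, 200) [ 0.489  -0.0872  0.0559]
(317, 240) [ 0.5224 -0.0787  0.0544]
(316, 262) [ 0.5396 -0.0752  0.061 ]
(300, 280) [ 0.549  -0.0857  0.0867]
(345, 200) [ 0.4898 -0.0589  0.0035]
(290, 110) [ 0.4207 -0.1288  0.0324]
(345, 110) [ 0.4088 -0.0825  0.0313]
[(300, np.float64(0.0043)), (303, np.float64(0.0475)), (306, np.float64(0.0535)), (309, np.float64(0.055)), (312, np.float64(0.0564)), (315, np.float64(0.0552)), (318, np.float64(0.0546)), (321, np.float64(0.0555)), (324, np.float64(0.0538)), (327, np.float64(0.0493)), (330, np.float64(0.0038)), (333, np.float64(0.0039))]
[(300, np.float64(0.0043)), (303, np.float64(0.0029)), (306, np.float64(0.0513)), (309, np.float64(0.0523)), (312, np.float64(0.055)), (315, np.float64(0.0551)), (318, np.float64(0.0547)), (321, np.float64(0.0547)), (324, np.float64(0.0514)), (327, np.float64(0.047)), (330, np.float64(0.0029)), (333, np.float64(0.0024))]
[(300, np.float64(0.0031)), (303, np.float64(0.0023)), (306, np.float64(0.0497)), (309, np.float64(0.0539)), (312, np.float64(0.0543)), (315, np.float64(0.0548)), (318, np.float64(0.0551)), (321, np.float64(0.054)), (324, np.float64(0.0504)), (327, np.float64(0.0032)), (330, np.float64(0.0016)), (333, np.float64(0.0017))]
(323, 236) [ 0.5312 -0.0761  0.6841]
(323, 232) [ 0.5357 -0.0759  0.6809]
(327, 256) [ 0.5097 -0.0808  0.6878]
(330, 270) [ 0.4949 -0.0844  0.6848]
(333, 290) [ 0.4727 -0.0883  0.6664]
(337, 310) [ 0.4513 -0.0931  0.6718]
```

```bash

python3 -m crank '[[0,0.0024,0,0,0,-0.007,0.3],[0,0,0,0,0,0,0.3],[0,0,0.03,0,0,0,0.3],[0,0,0.045,0,0,0,0.3],[0,0,0.045,0,0,0,0.3],[0,0,0.04,0,0,0,0.3],[0,0,0.015,0,0,0,0.3],[0,0,0.003,0,0,0,0.3],[0,0,0,0,0,0,0.3]]'
python3 -c "
from h import *
delta([.512,-.0813,.020],3.398)
i=cams.camera_info('wrist');im,d=cams.snapshot('wrist');cv2.imwrite('pics/w8.png',im)
"
```

```text
t: 15.1
eef_pos: [0.512, -0.0818, 0.0202]
orientation: [-0.128, 0.992, -0.001, 0.001]
contact_force: [0.3, 0.5, -0.8]
width: 0.0598
t 15.1 tcp [ 0.512  -0.0818  0.0202] yaw -2.884 zax [ 0.003 -0.001 -1.   ] tool delta [-0.0001  0.0005  0.0002] q [-0.29  0.07 -0.25  1.24 -0.   -0.54] w 0.0598 F [ 0.3  0.5 -0.8]
wz -6.282370404466013 or 0.0008149027135733178
```

View pics/w8.png

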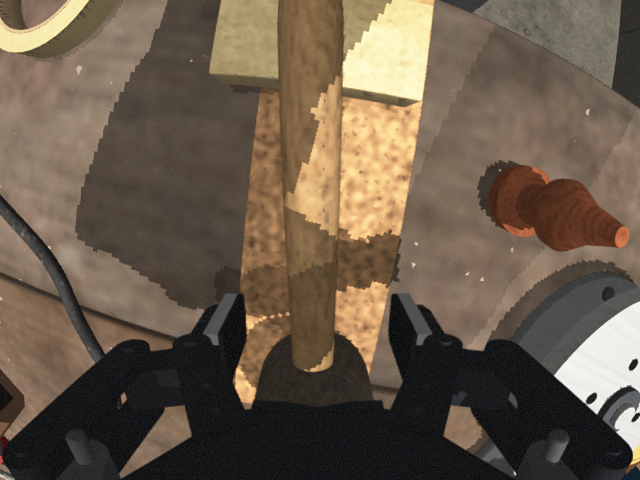

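```bash
for k in 1 2 3; do
python3 -m crank '[[0,0,0,0,0,0,1],[0,0,0,0,0,0,1]]'; done
```

```text
t: 15.4
eef_pos: [0.5114, -0.0817, 0.0195]
orientation: [-0.128, 0.992, -0.0, 0.001]
contact_force: [0.6, 0.2, 0.5]
width: 0.0237
t: 15.65
eef_pos: [0.5116, -0.0822, 0.0197]
orientation: [-0.128, 0.992, -0.001, 0.001]
contact_force: [-1.0, -1.5, 5.6]
width: 0.017
t: 15.9
eef_pos: [0.5115, -0.0822, 0.0197]
orientation: [-0.128, 0.992, -0.001, 0.001]
contact_force: [-0.9, -2.3, 5.6]
width: 0.0165
```

```bash

python3 -m crank '[[0,0,0,0,0,0,1],[0,0,0,0,0,0,1]]'
python3 -m crank '[[0,0,-0.005,0,0,0,1],[0,0,-0.015,0,0,0,1],[0,0,-0.02,0,0,0,1],[0,0,0,0,0,0,1]]'
python3 -c "
from h import *
delta([.512,-.0813,.020],3.398)
im,d=cams.snapshot('wrist');cv2.imwrite('pics/w9.png',im)
im,d=cams.snapshot('scene');cv2.imwrite('pics/s9.png',cv2.resize(im[170:370,220:480],None,fx=3,fy=3))
"
```

```text
t: 16.15
eef_pos: [0.5116, -0.0822, 0.0197]
orientation: [-0.128, 0.992, -0.001, 0.001]
contact_force: [-0.5, -2.0, 5.8]
width: 0.0167
t: 16.65
eef_pos: [0.512, -0.0816, 0.0603]
orientation: [-0.128, 0.992, -0.001, 0.002]
contact_force: [0.7, 0.0, -3.3]
width: 0.0165
t 16.65 tcp [ 0.512  -0.0816  0.0603] yaw -2.884 zax [ 0.003 -0.001 -1.   ] tool delta [0.0001 0.0004 0.0403] q [-0.29  0.05 -0.2   1.32  0.   -0.55] w 0.0165 F [ 0.7  0.  -3.3]
wz -6.282173491219335 or 0.001011815960251461
```

View pics/s9.png

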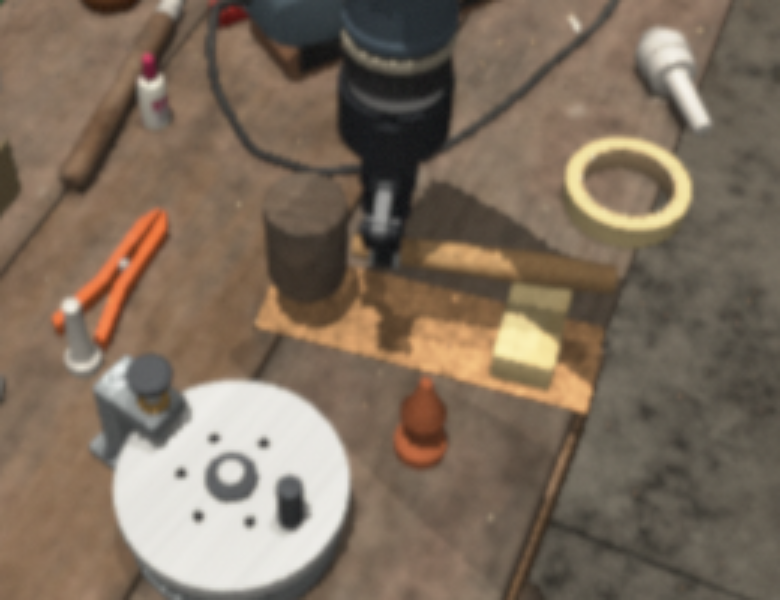

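View pics/w9.png

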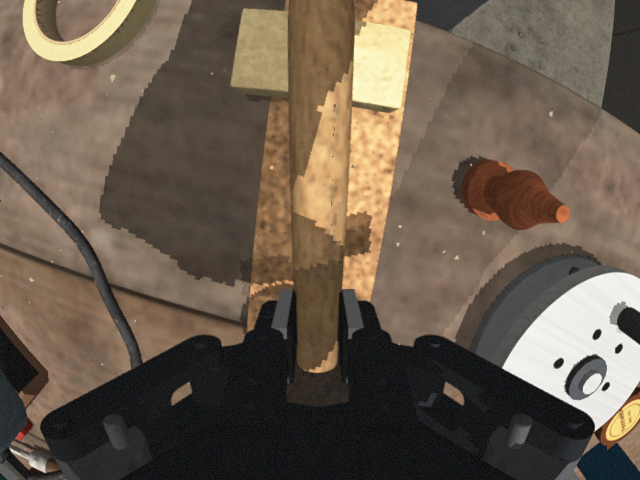

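```bash

python3 -m crank '[[0,0,-0.015,0,0,0,1],[0,0,-0.03,0,0,0,1],[0,0,-0.035,0,0,0,1],[0,0,-0.035,0,0,0,1],[0,0,-0.02,0,0,0,1],[-0.0045,0.0098,0,0,0,0,1],[-0.0093,0.0196,0,0,0,0,1],[-0.0093,0.0196,0,0,0,0,1],[-0.0093,0.0196,0,0,0,0,1],[-0.0093,0.0196,0,0,0,0,1],[-0.0093,0.0196,0,0,0,0,1],[-0.0093,0.0196,0,0,0,0,1],[-0.0093,0.0196,0,0,0,0,1],[-0.0048,0.0098,0,0,0,0,1],[0,0,0,0,0,0,1]]'
cat > chk.py <<'E'
from h import *
import sys
t=sys.argv[1]
delta([.544,.089,.195],3.399)
i=cams.camera_info('wrist');im,d=cams.snapshot('wrist');cv2.imwrite(f'pics/w{t}.png',im)
P=[]
for v in range(20,300,10):
    # brown handle: centre between depth edges
    z=np.array([pix2w('wrist',i,u,v,d=d[v,u]) if d[v,u]>0 else [0,0,-1] for u in range(270,370)])
    c=np.median(d[v,312:325]); ok=np.abs(d[v,270:370]-c)<.012
    if ok.sum()<12 or ok.sum()>70: continue
    P.append(np.r_[z[ok].mean(0)[:2],z[ok][:,2].max(),v])
P=np.array(P)
s=telemetry.state();Rm=R.from_quat(s['orientation'])
T=Rm.inv().apply(P[:,:3]-s['eef_pos'])
print('handle top in tool frame (x,y,z):\n',np.c_[T[::3],P[::3,3]].round(4))
print('slope z/x',np.polyfit(T[:,0],T[:,2],1),'y/x',np.polyfit(T[:,0],T[:,1],1))
im,d=cams.snapshot('scene');cv2.imwrite(f'pics/s{t}.png',cv2.resize(im[200:400,200:460],None,fx=3,fy=3,interpolation=cv2.INTER_CUBIC))
E
python3 chk.py 10
```

```text
t: 18.62
eef_pos: [0.542, 0.0899, 0.1923]
orientation: [-0.129, 0.992, 0.0, -0.001]
contact_force: [-0.2, -0.5, -3.4]
width: 0.0169
t 18.62 tcp [0.542  0.0899 0.1923] yaw -2.883 zax [-0.002 -0.    -1.   ] tool delta [-0.0017 -0.0014 -0.0027] q [ 0.04  0.11  0.13  1.6  -0.   -0.22] w 0.0169 F [-0.2 -0.5 -3.4]
wz -6.281858630167047 or 0.0013266770125390792
handle top in tool frame (x,y,z):
 [[ 1.118e-01  3.200e-03 -4.020e-02  2.000e+01]
 [ 1.005e-01  2.900e-03 -3.940e-02  5.000e+01]
 [ 8.970e-02  2.900e-03 -3.900e-02  8.000e+01]
 [ 7.910e-02  2.900e-03 -3.850e-02  1.100e+02]
 [ 6.860e-02  2.600e-03 -3.840e-02  1.400e+02]
 [ 5.810e-02  2.600e-03 -3.780e-02  1.700e+02]
 [ 4.740e-02  2.600e-03 -3.760e-02  2.000e+02]
 [ 3.640e-02  2.500e-03 -3.750e-02  2.300e+02]
 [ 2.480e-02  2.500e-03 -3.680e-02  2.600e+02]]
slope z/x [-0.0358394  -0.03588731] y/x [0.00969282 0.00202417]
```

View pics/s10.png

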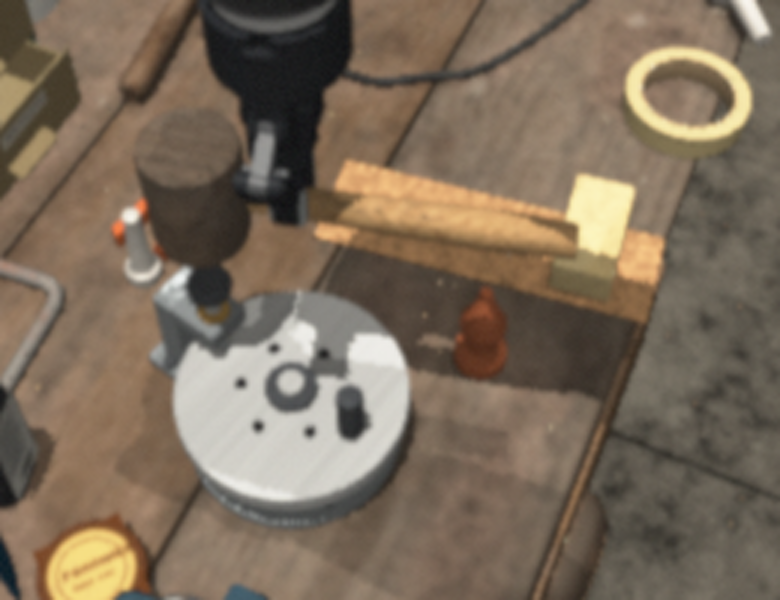

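View pics/w10.png

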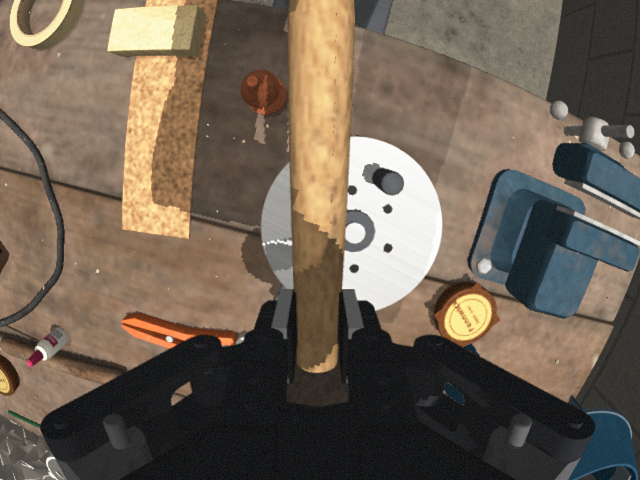

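```bash

python3 -m crank '[[-0.002,0,0.015,0,0,0,1],[0,0,0.048,0,0,0,1],[0,0,-0.03,0,0,0,1],[0,0,0,0,0,0,1]]'
python3 chk.py 11
```

```text
t: 19.23
eef_pos: [0.5448, 0.0891, 0.16]
orientation: [-0.128, 0.992, -0.0, 0.0]
contact_force: [1.4, 0.1, -2.4]
width: 0.0167
t 19.23 tcp [0.5448 0.0891 0.16  ] yaw -2.885 zax [ 0.001 -0.    -1.   ] tool delta [ 0.0008  0.0001 -0.035 ] q [ 0.04  0.11  0.07  1.53 -0.   -0.22] w 0.0167 F [ 1.4  0.1 -2.4]
wz -0.001241433181588647 or 6.281943873997998
handle top in tool frame (x,y,z):
 [[ 1.132e-01  2.500e-03 -3.820e-02  2.000e+01]
 [ 1.019e-01  2.300e-03 -3.880e-02  5.000e+01]
 [ 9.110e-02  2.300e-03 -3.790e-02  8.000e+01]
 [ 8.040e-02  2.100e-03 -3.770e-02  1.100e+02]
 [ 6.990e-02  2.200e-03 -3.700e-02  1.400e+02]
 [ 5.940e-02  2.100e-03 -3.660e-02  1.700e+02]
 [ 4.870e-02  2.000e-03 -3.680e-02  2.000e+02]
 [ 3.760e-02  2.000e-03 -3.560e-02  2.300e+02]
 [ 2.620e-02  1.600e-03 -3.560e-02  2.600e+02]]
slope z/x [-0.0413465  -0.03430456] y/x [0.00857477 0.00148326]
```

View pics/s11.png

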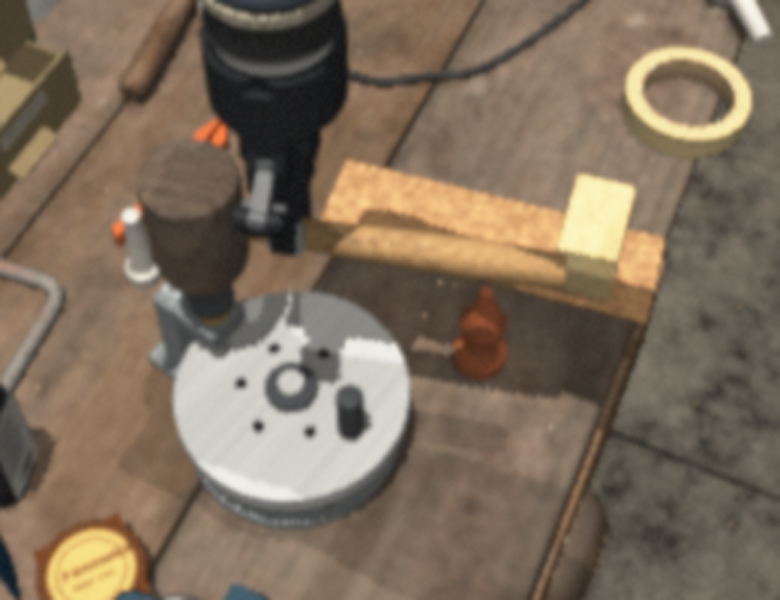

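```bash
python3 - <<'E'
from h import *
im=cv2.imread('pics/s11.png');a=cv2.imread('pics/s10.png')
cv2.imwrite('pics/cmp.png',np.hstack([cv2.resize(x[200:380,120:300],(400,400)) for x in (a,im)]))
E
```

```text
(no output)
```

View pics/cmp.png

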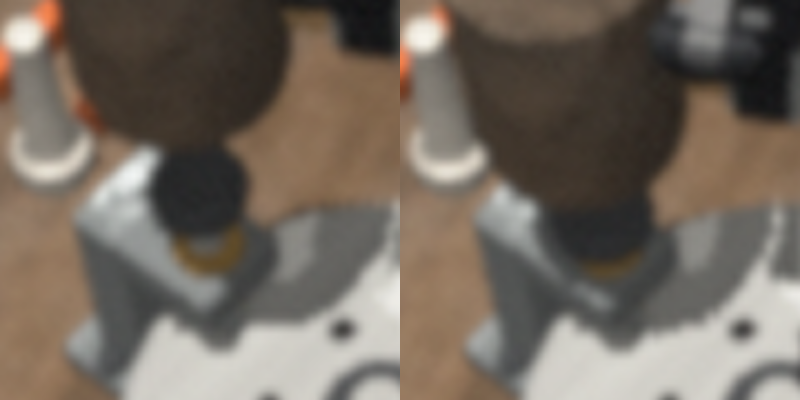

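```bash

python3 -m crank '[[0,0,-0.01,0,0,0,1],[0,0,0.054,0,0,0,1],[0,0,-0.045,0,0,0,1],[0,0,0,0,0,0,1]]'
python3 chk.py 12; python3 - <<'E'
from h import *
im=cv2.imread('pics/s12.png');a=cv2.imread('pics/s11.png')
cv2.imwrite('pics/cmp2.png',np.hstack([cv2.resize(x[200:380,120:300],(400,400)) for x in (a,im)]))
E
```

```text
t: 19.82
eef_pos: [0.5427, 0.0896, 0.1597]
orientation: [-0.128, 0.992, 0.0, -0.002]
contact_force: [0.4, 0.9, -1.0]
width: 0.0168
t 19.82 tcp [0.5427 0.0896 0.1597] yaw -2.884 zax [-0.003 -0.    -1.   ] tool delta [-0.0009 -0.0009 -0.0353] q [ 0.04  0.11  0.07  1.53 -0.   -0.22] w 0.0168 F [ 0.4  0.9 -1. ]
wz -0.00023226699857836763 or 6.282953040181008
handle top in tool frame (x,y,z):
 [[ 1.169e-01  2.100e-03 -3.180e-02  2.000e+01]
 [ 1.050e-01  2.300e-03 -3.170e-02  5.000e+01]
 [ 9.360e-02  2.300e-03 -3.210e-02  8.000e+01]
 [ 8.260e-02  2.300e-03 -3.220e-02  1.100e+02]
 [ 7.170e-02  2.100e-03 -3.270e-02  1.400e+02]
 [ 6.090e-02  2.100e-03 -3.210e-02  1.700e+02]
 [ 5.000e-02  2.100e-03 -3.180e-02  2.000e+02]
 [ 3.890e-02  2.100e-03 -3.290e-02  2.300e+02]
 [ 2.740e-02  1.800e-03 -3.220e-02  2.600e+02]]
slope z/x [ 0.00666486 -0.03261755] y/x [0.00244473 0.0020264 ]
```

View pics/cmp2.png

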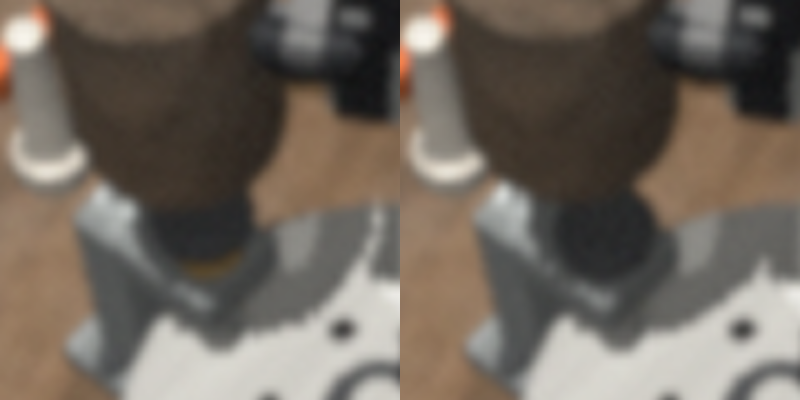

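```bash

python3 -m crank '[[0,0,-0.03,0,0,0,1],[0,0,-0.03,0,0,0,1],[0,0,0,0,0,0,1]]'
python3 - <<'E'
from h import *
i=cams.camera_info('scene');im,d=cams.snapshot('scene')
for z in (.1,.103,.106,.11): print(z,w2pix('scene',i,[.5998,.1038,z]))
cv2.imwrite('pics/p13.png',cv2.resize(im[250:330,235:315],None,fx=7,fy=7,interpolation=cv2.INTER_CUBIC))
for v in range(280,308,3): print(v,[ (u,round(pix2w('scene',i,u,v,d=d[v,u])[2],4)) for u in range(262,282,3)])
E
```

```text
t: 20.3
eef_pos: [0.5493, 0.0899, 0.228]
orientation: [-0.128, 0.992, -0.001, 0.007]
contact_force: [0.6, -0.4, -3.9]
width: 0.0166
0.1 (np.float64(270.76807631624484), np.float64(299.1092702033184))
0.103 (np.float64(270.61988531993654), np.float64(298.26275970794524))
0.106 (np.float64(270.47091062586065), np.float64(297.4117725007477))
0.11 (np.float64(270.27104783191226), np.float64(296.27009752098076))
280 [(262, np.float64(-0.0027)), (265, np.float64(-0.0003)), (268, np.float64(-0.0031)), (271, np.float64(-0.0034)), (274, np.float64(-0.0017)), (277, np.float64(-0.0013)), (280, np.float64(-0.0013))]
283 [(262, np.float64(-0.0014)), (265, np.float64(0.0005)), (268, np.float64(0.0001)), (271, np.float64(-0.0006)), (274, np.float64(-0.0024)), (277, np.float64(-0.0017)), (280, np.float64(0.0001))]
286 [(262, np.float64(-0.0032)), (265, np.float64(-0.0016)), (268, np.float64(0.0009)), (271, np.float64(-0.0024)), (274, np.float64(-0.0052)), (277, np.float64(-0.0)), (280, np.float64(-0.003))]
289 [(262, np.float64(0.0827)), (265, np.float64(-0.0012)), (268, np.float64(-0.0039)), (271, 
[... 570 characters left out ...]
t64(0.0984)), (271, np.float64(0.0992)), (274, np.float64(0.0949)), (277, np.float64(0.0971)), (280, np.float64(-0.0035))]
301 [(262, np.float64(0.0842)), (265, np.float64(0.0979)), (268, np.float64(0.0973)), (271, np.float64(0.0983)), (274, np.float64(0.101)), (277, np.float64(0.098)), (280, np.float64(0.0531))]
304 [(262, np.float64(0.0851)), (265, np.float64(0.098)), (268, np.float64(0.0984)), (271, np.float64(0.0973)), (274, np.float64(0.0969)), (277, np.float64(0.0914)), (280, np.float64(0.0823))]
307 [(262, np.float64(0.0822)), (265, np.float64(0.0895)), (268, np.float64(0.0931)), (271, np.float64(0.0953)), (274, np.float64(0.0898)), (277, np.float64(0.0812)), (280, np.float64(0.071))]
```

View pics/p13.png

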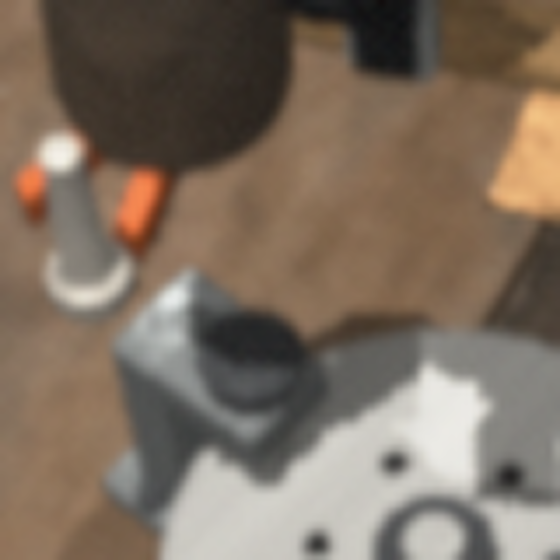

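```bash

python3 -m crank '[[0,0,0.01,0,0.043,0,1],[0.0045,-0.01,0.01,0,0,0,1],[0.0095,-0.0196,0,0,0,0,1],[0.0095,-0.0196,0,0,0,0,1],[0.0095,-0.0196,0,0,0,0,1],[0.0095,-0.0196,0,0,0,0,1],[0.0095,-0.0196,0,0,0,0,1],[0.0095,-0.0196,0,0,0,0,1],[0.0095,-0.0196,0,0,0,0,1],[0.006,-0.013,0,0,0,0,1],[0,0,0,0,0,0,1],[0,0,0,0,0,0,1]]'
python3 -c "
from h import *
delta([.5115,-.0822,.08],3.399)"
python3 chk.py 14
```

```text
t: 21.85
eef_pos: [0.5105, -0.0844, 0.2045]
orientation: [-0.128, 0.991, -0.002, -0.021]
contact_force: [-0.1, 0.4, -3.7]
width: 0.0167
t 21.85 tcp [ 0.5105 -0.0844  0.2045] yaw -2.884 zax [-0.042 -0.01  -0.999] tool delta [-0.0069  0.0018  0.1243] q [-0.28  0.07  0.12  1.65 -0.02 -0.54] w 0.0167 F [-0.1  0.4 -3.7]
wz -6.28314315050564 or 4.215667394635858e-05
t 21.85 tcp [ 0.5105 -0.0844  0.2045] yaw -2.884 zax [-0.042 -0.01  -0.999] tool delta [-0.0769  0.1592  0.0063] q [-0.28  0.07  0.12  1.65 -0.02 -0.54] w 0.0167 F [-0.1  0.4 -3.7]
wz -6.28314315050564 or 4.215667394635858e-05
handle top in tool frame (x,y,z):
 [[ 1.142e-01  1.700e-03 -3.420e-02  2.000e+01]
 [ 1.022e-01  1.500e-03 -3.460e-02  5.000e+01]
 [ 9.080e-02  1.500e-03 -3.430e-02  8.000e+01]
 [ 7.980e-02  1.500e-03 -3.500e-02  1.100e+02]
 [ 6.890e-02  1.300e-03 -3.440e-02  1.400e+02]
 [ 5.820e-02  1.400e-03 -3.530e-02  1.700e+02]
 [ 4.730e-02  1.400e-03 -3.540e-02  2.000e+02]
 [ 3.620e-02  1.300e-03 -3.610e-02  2.300e+02]
 [ 2.470e-02  1.100e-03 -3.570e-02  2.600e+02]]
slope z/x [ 0.01462159 -0.03596872] y/x [0.00292825 0.00123499]
```

View pics/w14.png

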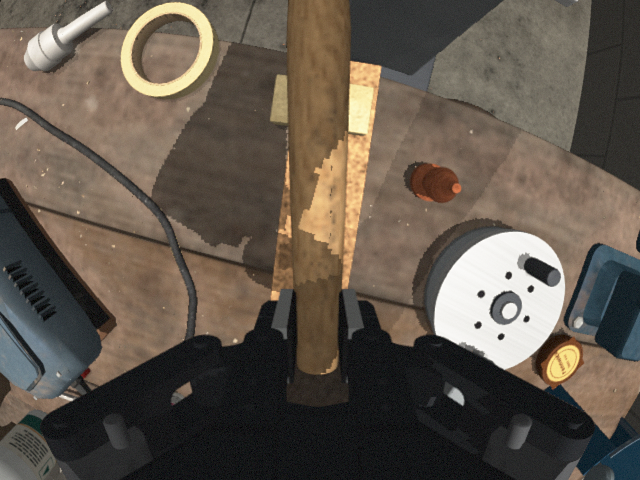

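View pics/s14.png

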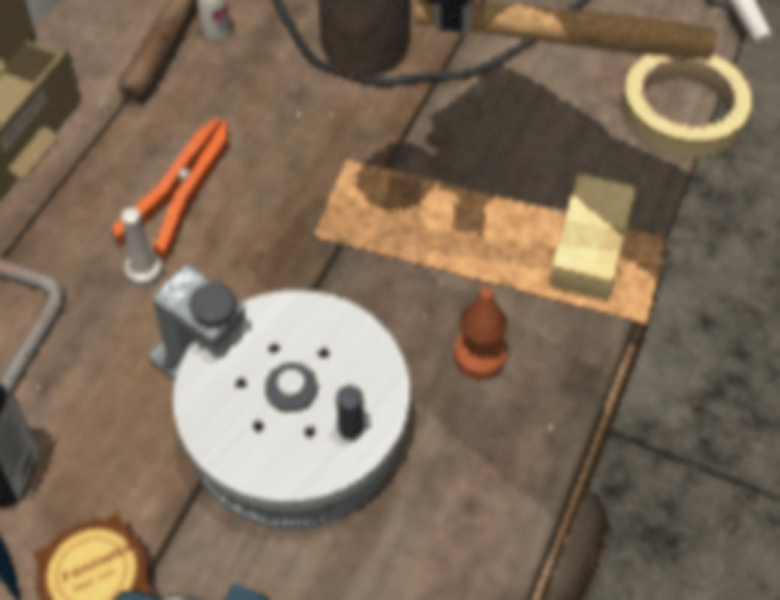

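```bash

python3 -m crank '[[-0.003,0.0018,0.02,0,0,0,1],[-0.0025,0,0.04,0,0,0,1],[-0.002,0,0.04,0,0,0,1],[-0.001,0,0.035,0,0,0,1],[-0.001,0,0.02,0,0,0,1],[0,0,0.012,0,0,0,1],[0,0,0,0,0,0,1],[0,0,0,0,0,0,1]]'
python3 -m crank '[[0,0,0.006,0,0,0,1],[0,0,0.004,0,0,0,1],[0,0,0,0,0,0,1]]'
python3 chk.py 15
```

```text
t: 22.95
eef_pos: [0.5134, -0.0827, 0.0388]
orientation: [-0.128, 0.992, -0.003, -0.02]
contact_force: [0.9, -0.7, -2.8]
width: 0.0166
t: 23.32
eef_pos: [0.5114, -0.0826, 0.027]
orientation: [-0.128, 0.992, -0.003, -0.022]
contact_force: [-0.7, -0.7, -3.7]
width: 0.0168
t 23.32 tcp [ 0.5114 -0.0826  0.027 ] yaw -2.884 zax [-0.043 -0.011 -0.999] tool delta [-0.0677  0.1578 -0.171 ] q [-0.28  0.12 -0.19  1.3  -0.02 -0.53] w 0.0168 F [-0.7 -0.7 -3.7]
wz -0.0002829342080366004 or 6.28290237297155
handle top in tool frame (x,y,z):
 [[ 1.142e-01  1.900e-03 -3.380e-02  2.000e+01]
 [ 1.022e-01  1.500e-03 -3.500e-02  5.000e+01]
 [ 9.090e-02  1.700e-03 -3.430e-02  8.000e+01]
 [ 7.980e-02  1.700e-03 -3.500e-02  1.100e+02]
 [ 6.900e-02  1.500e-03 -3.530e-02  1.400e+02]
 [ 5.820e-02  1.700e-03 -3.510e-02  1.700e+02]
 [ 4.730e-02  1.500e-03 -3.510e-02  2.000e+02]
 [ 3.620e-02  1.500e-03 -3.500e-02  2.300e+02]
 [ 2.480e-02  1.300e-03 -3.530e-02  2.600e+02]]
slope z/x [ 0.01204241 -0.0357732 ] y/x [0.00300032 0.0014574 ]
```

View pics/s15.png

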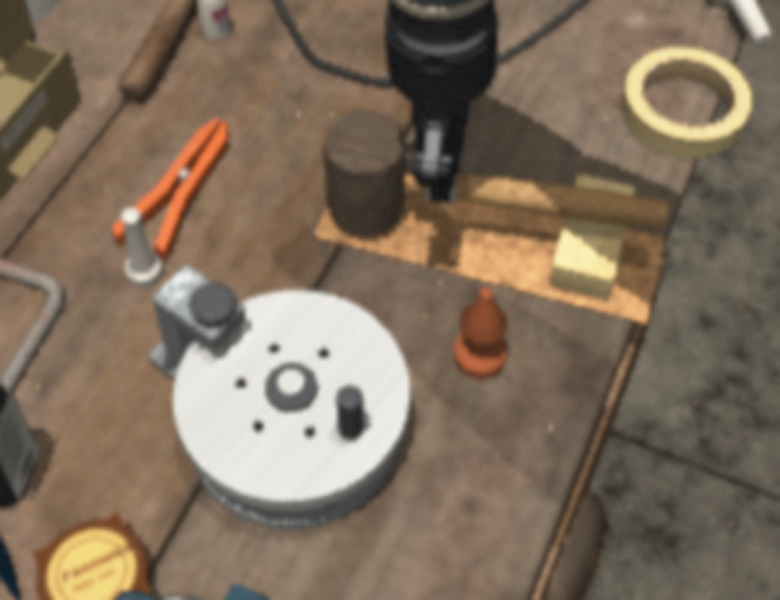

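View pics/w15.png

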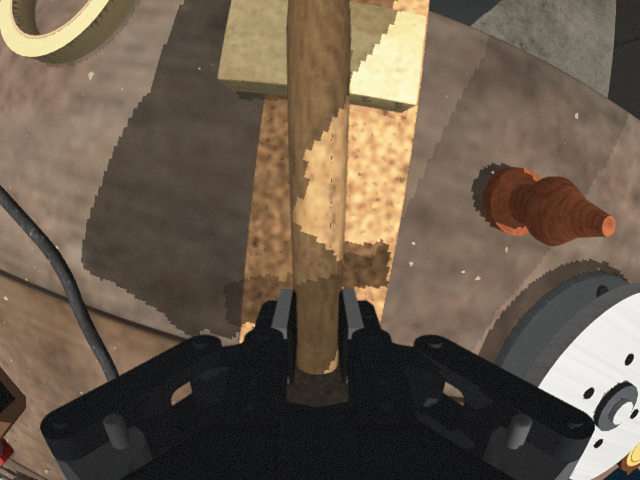

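```bash

python3 -m crank '[[0,0,0.003,0,0,0,1],[0,0,0,0,0,0,1]]'
python3 -m crank '[[0,0,0.002,0,0,0,1],[0,0,0,0,0,0,1]]'
python3 -m crank '[[0,0,0.002,0,0,0,1],[0,0,0,0,0,0,1]]'
```

```text
t: 23.68
eef_pos: [0.5115, -0.0827, 0.0242]
orientation: [-0.128, 0.992, -0.003, -0.022]
contact_force: [0.8, -0.0, -2.4]
width: 0.0161
t: 23.92
eef_pos: [0.5115, -0.0827, 0.0223]
orientation: [-0.128, 0.992, -0.003, -0.022]
contact_force: [-0.1, 0.8, -2.7]
width: 0.0163
t: 24.18
eef_pos: [0.5114, -0.0827, 0.0203]
orientation: [-0.128, 0.992, -0.003, -0.022]
contact_force: [0.3, -0.4, -3.7]
width: 0.0164
```

```bash

python3 -m crank '[[0,0,0.002,0,0,0,1],[0,0,0,0,0,0,1]]'
python3 -m crank '[[0,0,0.0015,0,0,0,1],[0,0,0,0,0,0,1]]'
```

```text
t: 24.42
eef_pos: [0.5117, -0.083, 0.0197]
orientation: [-0.128, 0.992, -0.003, -0.021]
contact_force: [-2.7, -0.2, 3.4]
width: 0.0168
t: 24.68
eef_pos: [0.5118, -0.0831, 0.0196]
orientation: [-0.128, 0.992, -0.003, -0.021]
contact_force: [-5.2, 0.6, 9.9]
width: 0.0169
```

Contact found; release, then rise.

```bash

python3 -m crank '[[0,0,-0.002,0,0,0,0.7],[0,0,0,0,0,0,0.3],[0,0,0,0,0,0,0.2],[0,0,0,0,0,0,0.2],[0,0,0,0,0,0,0.2],[0,0,-0.02,0,0,0,0.2],[0,0,-0.04,0,0,0,0.2],[0,0,-0.05,0,0,0,0.2],[0,0,-0.05,0,0,0,0.2],[0,0,0,0,0,0,0.2],[0,0,0,0,0,0,0.2]]'
python3 - <<'E'
from h import *
delta([.5115,-.0822,.08])
i=cams.camera_info('wrist');im,d=cams.snapshot('wrist');cv2.imwrite('pics/w16.png',im)
i=cams.camera_info('scene');im,d=cams.snapshot('scene');cv2.imwrite('pics/s16.png',cv2.resize(im[170:400,190:460],None,fx=2.6,fy=2.6,interpolation=cv2.INTER_CUBIC))
print('pin',[round(pix2w('scene',i,u,v,d=d[v,u])[2],4) for v in (297,300,303) for u in (268,271,274)],'arm',round(pix2w('scene',i,263,301,d=d[301,263])[2],4))
E
```

```text
t: 26.05
eef_pos: [0.5182, -0.081, 0.1786]
orientation: [-0.128, 0.992, -0.003, -0.021]
contact_force: [-0.3, -1.1, -0.4]
width: 0.0684
t 26.05 tcp [ 0.5182 -0.081   0.1786] yaw -2.884 zax [-0.042 -0.011 -0.999] tool delta [0.0026 0.0006 0.0988] q [-0.27  0.09  0.08  1.6  -0.02 -0.53] w 0.0684 F [-0.3 -1.1 -0.4]
pin [np.float64(0.0963), np.float64(0.0977), np.float64(0.1002), np.float64(0.0989), np.float64(0.0987), np.float64(0.0981), np.float64(0.0986), np.float64(0.0973), np.float64(0.0977)] arm 0.098
```

View pics/s16.png

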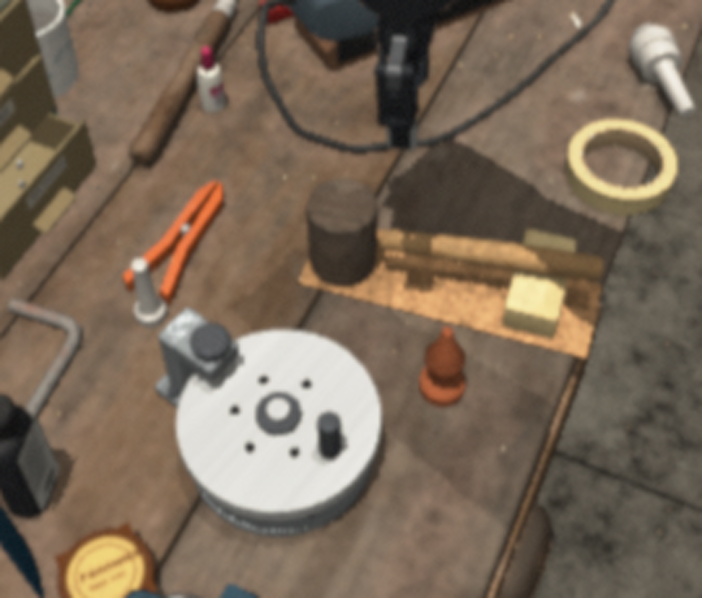

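View pics/w16.png

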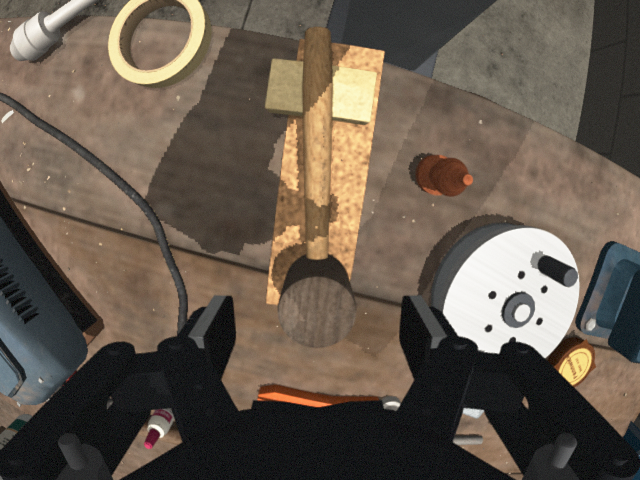

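```bash
python3 -c "
from cell import robot
print(robot.finish_job())"
```

```text
the job is handed in; nothing more can be done
None
```

I turned the plate clockwise by its stud until the notch was under the pin, drove the pin home with two quick mallet blows, and stood the mallet back on the cork strip. I handed the job in at about 26 s of the 56 s allowed; no verdict is reported.

**What the last checks showed:**
- **Pin:** depth readings put the top of its head about 14 mm above the bracket arm, which is where it sits when fully home (100 mm above the bench). My final repeat of that reading was only half good. The pin still read about 98 mm, the same as before, but the spot I took for the arm landed on the pin head.
- **Plate:** lined up to about 0.01 to 0.05 rad of the pin, measured before the pin was struck. The pictures did not fully agree: the top camera's holes and the scene camera gave about 0.00 to 0.03, the top camera's stud about 0.05. The pin then went down past 3 mm, so the notch was under it.
- **Mallet:** standing on its face on the cork strip, handle end on the block, head about 0.19 m from the plate's axis and not touching the fixture.
- **Bystanders:** the finial, spur centre and tape roll look unmoved in the last pictures. I did not measure the bystanders individually.

**What went wrong or was not checked:**
- My first grasp of the mallet was too high and slipped off the handle. I took it again 8 mm lower and it held.
- The second blow tipped the mallet about 0.05 rad in the grip, which I levelled out before setting it down.
- I could not read the pin's speed during the blows. The hammer strokes were commanded at about 0.4 m/s.

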